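# Finish the pinwheel layer of blanks and hold the centring pin at its band

## Task

Finish the pinwheel layer on the pallet: lay the two pale limewood blanks from the bench flat in the two empty outlines and let go of them. Then take the centring pin by its black knob and draw it straight up out of its bore, without forcing it sideways, until the whole red band and at most a finger's breadth (15 mm) of shaft below it shows above the deck; never pull it right out, and finish while still holding it upright and still there, so that it can be locked for the next layer. The four blanks stay in their outlines, and everything else on the bench stays where it is.

Things in the scene. Friction and masses are not known exactly. Their poses are not given: they have to be found in the camera images.
- pallet: Fixed square pallet, 220 x 220 mm, flat deck 60 mm above the bench, at any yaw; origin at the middle of its underside, z up. Four 130 x 45 mm white outlines on the deck form a pinwheel (each end points at the next one's long side, 6 mm apart) round a 91 mm square opening with the pin in its middle; two are covered by blanks, two are empty.
- slot1 (a point): Centre of the empty outline 1, on the deck surface (pallet frame: x -25.5, y -68, z 60 mm). Its long side runs along the pallet's x axis. Site axes are the pallet's.
- slot2 (a point): Centre of the empty outline 2, on the deck (pallet frame: x 68, y -25.5, z 60 mm). Its long side runs along the pallet's y axis.
- slot3 (a point): Centre of outline 3, on the deck (pallet frame: x 25.5, y 68, z 60 mm), long side along the pallet's x; covered by blank laid3 from the start.
- slot4 (a point): Centre of outline 4, on the deck (pallet frame: x -68, y 25.5, z 60 mm), long side along the pallet's y; covered by blank laid4 from the start.
- bore_mouth (a point): Centre of the bore's mouth in the middle of the deck (60 mm above the bench): an upright blind bore 17 mm across and 54 mm deep.
- blank1: Pale limewood carving blank, a plain block 130 x 45 x 35 mm (x long, y wide, z high), about 0.1 kg; origin at the centre of its underside, x along its length. Lies flat on the bench to the robot's right; goes into either empty outline, either way round.
- blank2: Pale limewood carving blank, a plain block 130 x 45 x 35 mm (x long, y wide, z high), about 0.1 kg; origin at the centre of its underside, x along its length. Lies flat on the bench to the robot's right; goes into either empty outline, either way round.
- laid3: Pale limewood carving blank, a plain block 130 x 45 x 35 mm (x long, y wide, z high), about 0.1 kg; origin at the centre of its underside, x along its length. Already laid loose on outline 3; stays there.
- laid4: Pale limewood carving blank, a plain block 130 x 45 x 35 mm (x long, y wide, z high), about 0.1 kg; origin at the centre of its underside, x along its length. Already laid loose on outline 4; stays there.
- pin: Loose centring pin, 0.14 to 0.28 kg, 129 mm long: steel shaft 16 mm across, 99 mm long, black knob 26 mm across and 30 mm high on top. Origin at the centre of its foot, z up along it. It starts upright on the floor of the bore, 54 mm deep, the knob 45 to 75 mm above the deck (10 to 40 mm above laid blanks). Let go when raised, it drops back.
- pin_knob (a point): Middle of the pin's black knob, on the pin's axis, 114 mm above its foot (starts 60 mm above the deck).
- band_low (a point): Lower edge of the red band on the pin's axis, 30 mm above its foot; the band is 8 mm high. It starts hidden in the bore, 24 mm below the deck, and comes level with the deck when the pin has risen 24 mm.
- offcut: Dark walnut offcut, 85 x 50 x 40 mm: a bystander, not part of the layer. Origin at its underside.
- mallet: Wooden carver's mallet lying on the bench, head 72 mm across, 240 mm long: bystander. Origin at its underside.
- gouge1: Gouge with a wooden handle, 230 mm long, 22 mm high, on the bench near the robot: bystander. Origin at its underside.
- gouge2: Gouge with an orange handle, 230 mm long, 22 mm high, on the bench near the robot: bystander. Origin at its underside.
- glue: White glue bottle, 60 mm across, 150 mm high, red cap: bystander. Origin at its underside.
- finial: Turned pale wooden finial, 64 mm across, 115 mm high: bystander. Origin at its underside.
- mug: Blue mug, 80 mm across, 90 mm high: bystander. Origin at its underside.
Mind the look-alikes: they are no part of the job. Leave any pink or purple look-alike of the blank2 alone. What is shaped like the laid4 but orange is not meant.

How it is judged:
On the way, in this order (a step that is already met when the one before it is completed fails the run):
1. all four blanks lie in the pinwheel outlines, let go, the pin still down (((distance between blank1 and slot1 below 0.01 m and angle between the x axis of blank1 and the x axis of pallet, either way round below 0.12 rad and distance between blank2 and slot2 below 0.01 m and angle between the x axis of blank2 and the y axis of pallet, either way round below 0.12 rad) or (distance between blank2 and slot1 below 0.01 m and angle between the x axis of blank2 and the x axis of pallet, either way round below 0.12 rad and distance between blank1 and slot2 below 0.01 m and angle between the x axis of blank1 and the y axis of pallet, either way round below 0.12 rad)) and distance between laid3 and slot3 below 0.01 m and angle between the x axis of laid3 and the x axis of pallet, either way round below 0.12 rad and distance between laid4 and slot4 below 0.01 m and angle between the x axis of laid4 and the y axis of pallet, either way round below 0.12 rad and contact force between the fingers and blank1 below 0.3 N and contact force between the fingers and blank2 below 0.3 N and contact force between the fingers and laid3 below 0.3 N and contact force between the fingers and laid4 below 0.3 N and z of pin in the frame of pallet below 0.014 m), for 0.2 s.
2. the pin is drawn up to its band, held by the fingers, still in the bore (z of band_low in the frame of pallet between 0.059 and 0.076 m and horizontal distance between band_low and bore_mouth below 0.004 m and angle between the z axis of pin and the z axis of pallet, either way round below 0.05 rad and contact force between the fingers and pin above 2 N), for 0.2 s.
At the end, for the whole second after the job is handed in: Four blanks flat in their outlines (10 mm, 7 deg), untouched; pin held by the fingers (over 2 N), still, within 0.05 rad of upright, 4 mm of its bore, pressing on it under 10 N, touching no blank; lower edge of the red band 1 mm below to 16 mm above the deck (all of step 2 and ((distance between blank1 and slot1 below 0.01 m and angle between the x axis of blank1 and the x axis of pallet, either way round below 0.12 rad and distance between blank2 and slot2 below 0.01 m and angle between the x axis of blank2 and the y axis of pallet, either way round below 0.12 rad) or (distance between blank2 and slot1 below 0.01 m and angle between the x axis of blank2 and the x axis of pallet, either way round below 0.12 rad and distance between blank1 and slot2 below 0.01 m and angle between the x axis of blank1 and the y axis of pallet, either way round below 0.12 rad)) and distance between laid3 and slot3 below 0.01 m and angle between the x axis of laid3 and the x axis of pallet, either way round below 0.12 rad and distance between laid4 and slot4 below 0.01 m and angle between the x axis of laid4 and the y axis of pallet, either way round below 0.12 rad and contact force between each of the fingers, pin and blank1 below 0.3 N and contact force between each of the fingers, pin and blank2 below 0.3 N and contact force between each of the fingers, pin and laid3 below 0.3 N and contact force between each of the fingers, pin and laid4 below 0.3 N and linear speed of pin below 0.01 m/s and contact force between pin and pallet below 10 N); the arm keeps its last pose, push and grip.
It fails at once if the pin is pulled right out of its bore (z of pin in the frame of pallet above 0.059 m).
It fails at once if the pin is forced sideways or jammed in the bore (over 40 N) (contact force between pin and pallet above 40 N).
It fails at once if a bystander is moved more than 30 mm (distance of any of offcut, mallet, gouge1, gouge2, glue, finial, mug from where it was at the start of the episode above 0.03 m).
It also fails if it takes over 61 s, if anything falls off the work surface, if the arm or the gripper's body presses on something with over 40 N, if the wrist force passes 120 N, or if a joint passes its speed limit or range.

## Robot

A 7-joint arm with a two-finger parallel gripper is mounted at the origin on the work surface. World frame = base frame: x ahead of the robot, y to its left, z up, the work surface at z = 0. Lengths are in m, angles in rad, forces in N, time in s.
With the tool pointing down it reaches from about 0.35 to 0.9 m from the base axis. Payload 19.9 kg.
Tool frame: the origin (TCP) lies at the very end of the fingers, on their centre line; the grasp point (between the pads) lies 19 mm behind it (manip.tcp_to_grasp is the distance from the TCP to the grasp point, in m); z points along the fingers, y is the line along which they close (so a half turn about z gives the same grasp; the last joint's range is limited). The gripper opens to 94 mm and grips with 3 to 60 N. Pads are 16 mm wide; open, the fingers measure 119 mm over their backs; the gripper's body (75 mm by 177 mm) begins 78 mm behind the grasp point.
Start: joints at [-1.159, 0.417, -0.01, 1.614, 0.005, 1.111, -0.053], TCP at [0.274, 0.562, 0.205] pointing down, gripper open.
Joint ranges: [-2.81, 2.81], [-0.39, 2.02], [-1.27, 1.25], [0.06, 2.57], [-1.19, 4.33], [0.19, 2], [-2.82, 2.82]. Speed limits (rad/s): [1.89, 1.89, 2.39, 2.39, 3.01, 3.01, 3.01].

## Interface

Orientations are given as a rotation vector (axis times angle).
In Python, from bench import manip gives the robot as it stands. The module is installed in compiled form; this text tells all that it offers.
- The arm moves only by the shell command python3 -m pendant 'ROWS' [FORCE]. ROWS is JSON, a list of rows, each an object of numbers: "gripper": the finger opening in m, from 0 to 0.094; "dx", "dy", "dz": the shift along the tool's x, y, z in m; "wx", "wy", "wz": the turn, a rotation vector about the tool's x, y, z in rad. A call has exactly 10 rows; each row is the pose to reach, as a shift and turn from the pose commanded when the call began, along the tool's axes at that moment; what a row does not reach only later rows make up. A row lasts 1/10 s, in which the tool goes at most 50 mm and 8.59 degrees, less where a joint would pass 70% of its speed; a pose out of reach is approached as far as the arm can. A call with a gripper value outside its range is refused whole. The fingers move at their own pace and stop on an object; FORCE is the grip in N (left out, the last holds). Time passes only in rows, so rows that repeat a pose let the fingers close, or fill a call up. It gives the time, the measured TCP pose, the force, the opening and the grip force at its end, in the units of the state.
- manip.get_obs(): the state, without advancing time (a new reading comes with each control period).
- manip.snapshot(name): name is "side" or "top"; returns the picture (400x640x3 uint8, red, green, blue); there is no depth.
- manip.calibration(name): a dict with "K" (3x3 intrinsics, pixels), "R" (3x3) and "t" (3): a world point X has camera coordinates R X + t. Camera axes: x right, y down, z forward; pixel columns grow to the right and rows downward; lengths in m; the calibration is good to about 2 mm. A picture is of the moment at which its call begins. calibration takes no time and is no camera call.
- manip.sign_off(): hands the job in; it is judged then, once.
The state is a dict: "time": time; "q": joint angles; "qd": joint speeds; "tau": joint torques, N m; "eef_pos": TCP position; "tcp_rot": TCP orientation; "wrist_force": force on the tool from outside, world axes, zero at the start; "wrist_torque": the same for the moment, N m; "width": opening from 0.0 (shut) to 1.0 (fully open); "grasp_force": force on a finger pad.
Only numpy, scipy, OpenCV 4.12 (cv2) and the standard library are available. Lean on these libraries where they do the work, as an engineer would, in place of code of your own. Each camera call takes 0.05 s, during which the arm holds its last target. There are 200 camera calls.

## Working session

There is one attempt and no reset: what is moved stays moved. The work goes in short steps, Python scripts to look and compute and a shell command to move; the robot and the scene stay as the last step left them, time stands still between calls to the robot, and variables do not carry over. Pictures are saved under pics/ and viewed, at most 10 in all, crops included, and the job is handed in when it is done.

```bash
mkdir -p pics; python3 - <<'E'
from bench import manip
import cv2
for n in("top","side"):
    cv2.imwrite(f"pics/{n}0.png",manip.snapshot(n)[:,:,::-1]);c=manip.calibration(n);print(n,c)
o=manip.get_obs();print(o["time"],o["eef_pos"],o["tcp_rot"],o["width"],manip.tcp_to_grasp)
E
```

```text
top {'K': array([[374.56513007,   0.        , 314.37405859],
       [  0.        , 374.56513007, 194.10981474],
       [  0.        ,   0.        ,   1.        ]]), 'R': array([[-0.01651645, -0.9998511 ,  0.00499845],
       [-0.99795627,  0.0161761 , -0.0618193 ],
       [ 0.06172924, -0.00600927, -0.99807484]]), 't': array([0.05064897, 0.50691577, 1.11866952])}
side {'K': array([[361.69223298,   0.        , 310.05910324],
       [  0.        , 361.69223298, 195.77802889],
       [  0.        ,   0.        ,   1.        ]]), 'R': array([[ 0.79544034, -0.60602293, -0.00329627],
       [-0.35810255, -0.46562853, -0.80929144],
       [ 0.48891433,  0.64492347, -0.58739807]]), 't': array([-0.38548649,  0.28449535,  0.85059581])}
0.1 [0.27385153 0.56142705 0.20489653] [-7.06707003e-01 -3.06088434e+00  1.71040912e-03] 1.0007026147871303 0.0188
```

View pics/top0.png

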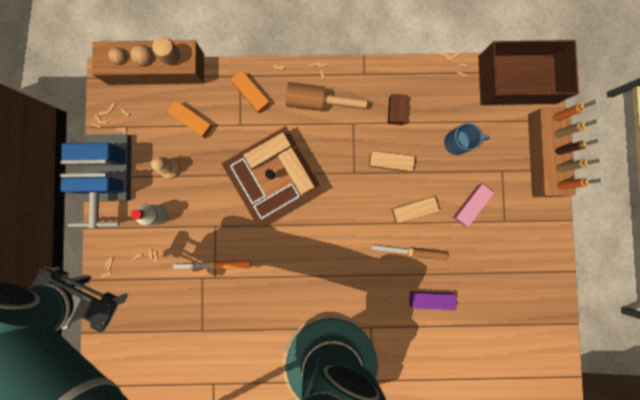

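View pics/side0.png

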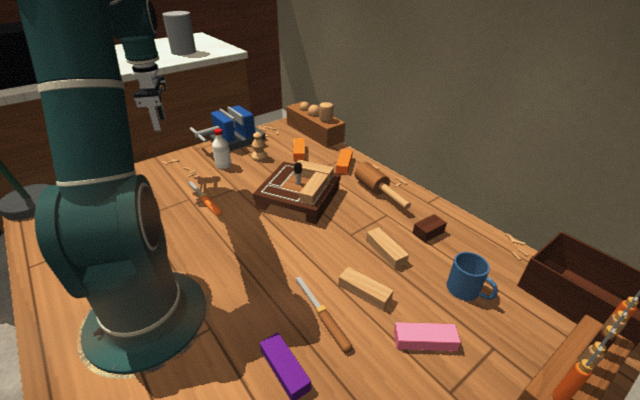

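The top view shows the pallet at about (270,174) with its left and lower outlines empty. The pale blanks are at (392,160) and (416,209), and the knob is at (270,174). I'll enlarge both areas.

```bash
python3 - <<'E'
import cv2,numpy as np
im=cv2.imread("pics/top0.png")
a=cv2.resize(im[120:230,215:335],None,fx=5,fy=5,interpolation=cv2.INTER_CUBIC)
cv2.imwrite("pics/pal.png",a)
b=cv2.resize(im[140:230,360:450],None,fx=6,fy=6,interpolation=cv2.INTER_CUBIC)
cv2.imwrite("pics/bl.png",b)
E
```

```text
(no output)
```

View pics/pal.png

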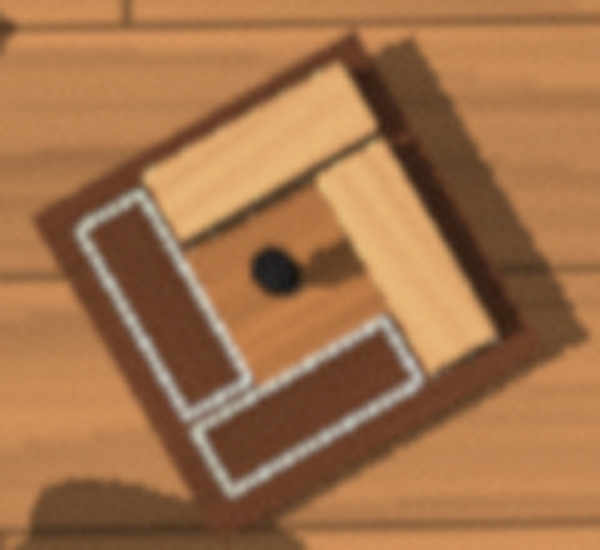

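View pics/bl.png

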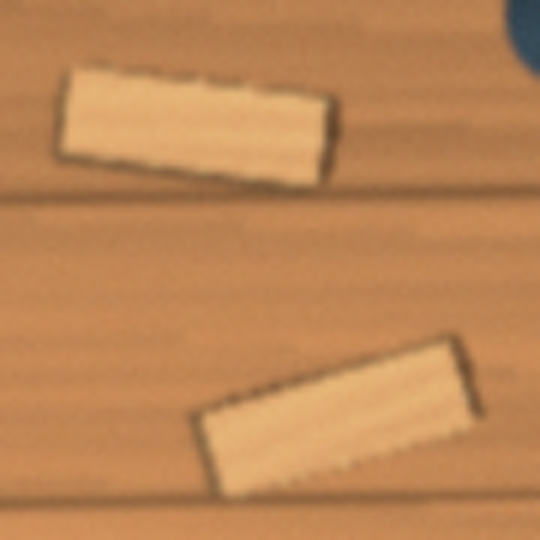

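```bash
cat > h.py <<'E'
import numpy as np
from bench import manip
from scipy.optimize import least_squares
def proj(n,P):
    c=manip.calibration(n);q=np.atleast_2d(P)@c["R"].T+c["t"];p=q@c["K"].T;return p[:,:2]/p[:,2:]
def back(n,uv,z):
    c=manip.calibration(n);d=c["R"].T@np.linalg.solve(c["K"],[*uv,1]);o=-c["R"].T@c["t"];return o+d*(z-o[2])/d[2]
def rect(cx,cy,L,W,yaw,z):
    a=np.array([[-1,-1],[1,-1],[1,1],[-1,1]])*[L/2,W/2];c,s=np.cos(yaw),np.sin(yaw)
    return np.c_[a@np.array([[c,s],[-s,c]])+[cx,cy],np.full(4,z)]
def crop(l,ox,oy,f): return (np.array(l,float)+.5)/f-.5+[ox,oy]
def fitpose(model,uv,x0,n="top"):
    # nearest-corner matching
    def f(x):
        p=proj(n,model(x));return np.array([p[np.argmin(((p-u)**2).sum(1))]-u for u in uv]).ravel()
    r=least_squares(f,x0);return r.x,np.sqrt((r.fun**2).mean()),f(r.x)
SL=[(-.0255,-.068,.130,.045,.06),(.068,-.0255,.045,.130,.06),(.0255,.068,.130,.045,.095),(-.068,.0255,.045,.130,.095)]
def pallet(x):
    c,s=np.cos(x[2]),np.sin(x[2]);R=np.array([[c,-s],[s,c]]);o=[]
    for a,b,L,W,z in SL:
        r=rect(a,b,L,W,0,z);o.append(np.c_[r[:,:2]@R.T+x[:2],r[:,2]])
    return np.vstack(o)
E
python3 - <<'E'
from h import *
A=crop([(68,66),(334,96),(322,188),(58,156)],360,140,6)
B=crop([(195,413),(453,336),(477,425),(218,497)],360,140,6)
for U in(A,B):
    m=np.mean([back("top",u,.035)[:2] for u in U],0)
    d=back("top",U[1],.035)-back("top",U[0],.035);w=back("top",U[3],.035)-back("top",U[0],.035)
    x,e,_=fitpose(lambda x:rect(x[0],x[1],.13,.045,x[2],.035),U,[*m,np.arctan2(d[1],d[0])])
    print("blank",x,np.degrees(x[2]),e,np.linalg.norm(d),np.linalg.norm(w))
P=crop([(140,188),(76,232),(186,420),(250,384),(385,318),(424,382),(232,497),(192,430)],215,120,5)
Q=crop([(143,177),(345,65),(380,132),(184,243),(317,182),(380,137),(497,337),(432,375)],215,120,5)
l=back("top",P[:4].mean(0),.06);b=back("top",P[4:].mean(0),.06)
d=(b-l)[:2];yaw=np.arctan2(d[1],d[0])-np.arctan2(.0425,.0935)
c,s=np.cos(yaw),np.sin(yaw);o=l[:2]-np.array([[c,-s],[s,c]])@[-.0255,-.068]
for U in(P,np.vstack([P,Q])):
    x,e,r=fitpose(pallet,U,[*o,yaw]);print("pallet",x,np.degrees(x[2]),e,np.linalg.norm(d))
c,s=np.cos(x[2]),np.sin(x[2])
for a,b2,*_ in SL: print("slot",np.array([[c,-s],[s,c]])@[a,b2]+x[:2])
k=crop([(277,271)],215,120,5)[0];print("knob",back("top",k,.135))
E
```

```text
blank [ 0.60308572 -0.19220953 -1.70585696] -97.73840422691059 0.4161333682459994 0.1337741420478593 0.04562557990046952
blank [ 0.45667583 -0.25756665 -1.31169588] -75.15463767682007 0.5326909619861887 0.13433254817621057 0.04289072170411834
pallet [ 0.55865898  0.16558495 -2.62243178] -150.25427284491312 0.31686367227481244 0.10327291173784027
pallet [ 0.55794481  0.16490531 -2.63165769] -150.7828788800056 0.46518347534193666 0.10327291173784027
slot [0.54700841 0.23670117]
slot [0.48614895 0.15396891]
slot [0.5688812  0.09310945]
slot [0.62974066 0.17584171]
knob [0.55750488 0.16266553 0.135     ]
```

```bash
cat >> h.py <<'E'
from scipy.spatial.transform import Rotation as Ro
def go(p,ydeg,half=True):
    o=manip.get_obs();C=Ro.from_rotvec(o["tcp_rot"]);best=None
    for k in([0,180] if half else [0]):
        a=np.radians(ydeg+k);y=np.array([np.cos(a),np.sin(a),0]);z=np.array([0,0,-1.]);x=np.cross(y,z)
        w=(C.inv()*Ro.from_matrix(np.c_[x,y,z])).as_rotvec()
        if best is None or np.linalg.norm(w)<np.linalg.norm(best):best=w
    print("t",round(o["time"],2),"d",np.round(C.inv().apply(np.array(p)-o["eef_pos"]),4),"w",np.round(best,3),"pos",np.round(o["eef_pos"],4),"q7",round(o["q"][6],2),"F",np.round(o["wrist_force"],1))
E
python3 -c "
from h import *
go((.603,-.192,.2),-7.7,False)"
```

```text
t 0.1 d [-0.6261 -0.5329  0.0055] w [-1.000e-03  1.000e-03  1.251e+00] pos [0.2739 0.5614 0.2049] q7 -0.05 F [-0.   0.  -0.1]
```

```bash
python3 -m pendant '[{"dx":-0.626,"dy":-0.533,"wz":1.25,"gripper":0.08},{"dx":-0.626,"dy":-0.533,"wz":1.25,"gripper":0.08},{"dx":-0.626,"dy":-0.533,"wz":1.25,"gripper":0.08},{"dx":-0.626,"dy":-0.533,"wz":1.25,"gripper":0.08},{"dx":-0.626,"dy":-0.533,"wz":1.25,"gripper":0.08},{"dx":-0.626,"dy":-0.533,"wz":1.25,"gripper":0.08},{"dx":-0.626,"dy":-0.533,"wz":1.25,"gripper":0.08},{"dx":-0.626,"dy":-0.533,"wz":1.25,"gripper":0.08},{"dx":-0.626,"dy":-0.533,"wz":1.25,"gripper":0.08},{"dx":-0.626,"dy":-0.533,"wz":1.25,"gripper":0.08}]' 30; python3 -c "
from h import *
go((.603,-.192,.15),-7.7,False)"
```

```text
t 0.1 d [-0.6261 -0.5328  0.0555] w [-1.000e-03  1.000e-03  1.251e+00] pos [0.2739 0.5614 0.2049] q7 -0.05 F [-0.   0.  -0.1]validation failed for argument at $[0]...
```

```bash
python3 -m pendant '[{"gripper":0.08,"dx":-0.626,"dy":-0.533,"dz":0,"wx":0,"wy":0,"wz":1.25},{"gripper":0.08,"dx":-0.626,"dy":-0.533,"dz":0,"wx":0,"wy":0,"wz":1.25},{"gripper":0.08,"dx":-0.626,"dy":-0.533,"dz":0,"wx":0,"wy":0,"wz":1.25},{"gripper":0.08,"dx":-0.626,"dy":-0.533,"dz":0,"wx":0,"wy":0,"wz":1.25},{"gripper":0.08,"dx":-0.626,"dy":-0.533,"dz":0,"wx":0,"wy":0,"wz":1.25},{"gripper":0.08,"dx":-0.626,"dy":-0.533,"dz":0,"wx":0,"wy":0,"wz":1.25},{"gripper":0.08,"dx":-0.626,"dy":-0.533,"dz":0,"wx":0,"wy":0,"wz":1.25},{"gripper":0.08,"dx":-0.626,"dy":-0.533,"dz":0,"wx":0,"wy":0,"wz":1.25},{"gripper":0.08,"dx":-0.626,"dy":-0.533,"dz":0,"wx":0,"wy":0,"wz":1.25},{"gripper":0.08,"dx":-0.626,"dy":-0.533,"dz":0,"wx":0,"wy":0,"wz":1.25}]' 30; python3 -c "
from h import *
go((.603,-.192,.1),-7.7,False)"
```

```text
time: 1.1
eef_pos: [0.4743, 0.1016, 0.2056]
tcp_rot: [-2.366, -2.067, -0.0]
wrist_force: [0.5, 0.6, 0.0]
width: 0.85
grasp_force: 0.0
t 1.1 d [-0.2737  0.167   0.1055] w [ 0. -0. -0.] pos [0.4743 0.1016 0.2056] q7 -0.32 F [0.5 0.6 0. ]
```

```bash
python3 -m pendant '[{"gripper":0.08,"dx":-0.274,"dy":0.167,"dz":0.105,"wx":0,"wy":0,"wz":0},{"gripper":0.08,"dx":-0.274,"dy":0.167,"dz":0.105,"wx":0,"wy":0,"wz":0},{"gripper":0.08,"dx":-0.274,"dy":0.167,"dz":0.105,"wx":0,"wy":0,"wz":0},{"gripper":0.08,"dx":-0.274,"dy":0.167,"dz":0.105,"wx":0,"wy":0,"wz":0},{"gripper":0.08,"dx":-0.274,"dy":0.167,"dz":0.105,"wx":0,"wy":0,"wz":0},{"gripper":0.08,"dx":-0.274,"dy":0.167,"dz":0.105,"wx":0,"wy":0,"wz":0},{"gripper":0.08,"dx":-0.274,"dy":0.167,"dz":0.105,"wx":0,"wy":0,"wz":0},{"gripper":0.08,"dx":-0.274,"dy":0.167,"dz":0.105,"wx":0,"wy":0,"wz":0},{"gripper":0.08,"dx":-0.274,"dy":0.167,"dz":0.105,"wx":0,"wy":0,"wz":0},{"gripper":0.08,"dx":-0.274,"dy":0.167,"dz":0.105,"wx":0,"wy":0,"wz":0}]' 30; python3 -c "
from h import *
go((.603,-.192,.006),-7.7,False)"
```

```text
time: 2.1
eef_pos: [0.6032, -0.189, 0.1006]
tcp_rot: [-2.363, -2.07, -0.001]
wrist_force: [-0.6, 1.0, 0.2]
width: 0.852
grasp_force: 0.0
t 2.1 d [-0.003   0.0002  0.0946] w [-0.    -0.001  0.003] pos [ 0.6032 -0.189   0.1006] q7 0.39 F [-0.6  1.   0.2]
```

```bash
python3 -m pendant '[{"gripper":0.08,"dx":0,"dy":0,"dz":0.04,"wx":0,"wy":0,"wz":0},{"gripper":0.08,"dx":0,"dy":0,"dz":0.07,"wx":0,"wy":0,"wz":0},{"gripper":0.08,"dx":0,"dy":0,"dz":0.085,"wx":0,"wy":0,"wz":0},{"gripper":0.08,"dx":0,"dy":0,"dz":0.094,"wx":0,"wy":0,"wz":0},{"gripper":0.08,"dx":0,"dy":0,"dz":0.094,"wx":0,"wy":0,"wz":0},{"gripper":0.03,"dx":0,"dy":0,"dz":0.094,"wx":0,"wy":0,"wz":0},{"gripper":0.03,"dx":0,"dy":0,"dz":0.094,"wx":0,"wy":0,"wz":0},{"gripper":0.03,"dx":0,"dy":0,"dz":0.094,"wx":0,"wy":0,"wz":0},{"gripper":0.03,"dx":0,"dy":0,"dz":0.094,"wx":0,"wy":0,"wz":0},{"gripper":0.03,"dx":0,"dy":0,"dz":0.094,"wx":0,"wy":0,"wz":0}]' 25; python3 -c "
from h import *
go((.603,-.192,.15),-7.7,False);print(manip.get_obs()['width']*.094)"
```

```text
time: 3.1
eef_pos: [0.6035, -0.1903, 0.0068]
tcp_rot: [2.364, 2.069, 0.0]
wrist_force: [-2.4, 1.0, 4.4]
width: 0.471
grasp_force: 25.0
t 3.1 d [-0.0018 -0.0002 -0.1432] w [0.001 0.    0.001] pos [ 0.6035 -0.1903  0.0068] q7 0.44 F [-2.4  1.   4.4]
0.044256914089766
```

```bash
python3 -c "
from h import *
go((.4865,.154,.17),29.4,False)"
```

```text
t 3.1 d [ 0.3257 -0.1615 -0.1633] w [ 0.001  0.    -0.646] pos [ 0.6035 -0.1903  0.0068] q7 0.44 F [-2.4  1.   4.4]
```

```bash
python3 -m pendant '[{"gripper":0.03,"dx":0,"dy":0,"dz":-0.04,"wx":0,"wy":0,"wz":0},{"gripper":0.03,"dx":0,"dy":0,"dz":-0.09,"wx":0,"wy":0,"wz":0},{"gripper":0.03,"dx":0.02,"dy":-0.01,"dz":-0.13,"wx":0,"wy":0,"wz":-0.05},{"gripper":0.03,"dx":0.05,"dy":-0.025,"dz":-0.163,"wx":0,"wy":0,"wz":-0.1},{"gripper":0.03,"dx":0.095,"dy":-0.047,"dz":-0.163,"wx":0,"wy":0,"wz":-0.2},{"gripper":0.03,"dx":0.14,"dy":-0.069,"dz":-0.163,"wx":0,"wy":0,"wz":-0.3},{"gripper":0.03,"dx":0.185,"dy":-0.092,"dz":-0.163,"wx":0,"wy":0,"wz":-0.4},{"gripper":0.03,"dx":0.23,"dy":-0.114,"dz":-0.163,"wx":0,"wy":0,"wz":-0.5},{"gripper":0.03,"dx":0.275,"dy":-0.136,"dz":-0.163,"wx":0,"wy":0,"wz":-0.6},{"gripper":0.03,"dx":0.31,"dy":-0.154,"dz":-0.163,"wx":0,"wy":0,"wz":-0.646}]' 25; python3 -c "
from h import *
go((.4865,.154,.17),29.4,False)"
```

```text
time: 4.1
eef_pos: [0.4905, 0.14, 0.1697]
tcp_rot: [-1.578, -2.717, -0.001]
wrist_force: [1.2, 0.8, 0.2]
width: 0.475
grasp_force: 25.0
t 4.1 d [ 0.0141  0.0035 -0.0003] w [ 0.    -0.     0.005] pos [0.4905 0.14   0.1697] q7 0.27 F [1.2 0.8 0.2]
```

```bash
python3 -m pendant '[{"gripper":0.03,"dx":0.014,"dy":0.0035,"dz":0,"wx":0,"wy":0,"wz":0},{"gripper":0.03,"dx":0.014,"dy":0.0035,"dz":0.02,"wx":0,"wy":0,"wz":0},{"gripper":0.03,"dx":0.014,"dy":0.0035,"dz":0.04,"wx":0,"wy":0,"wz":0},{"gripper":0.03,"dx":0.014,"dy":0.0035,"dz":0.06,"wx":0,"wy":0,"wz":0},{"gripper":0.03,"dx":0.014,"dy":0.0035,"dz":0.07,"wx":0,"wy":0,"wz":0},{"gripper":0.03,"dx":0.014,"dy":0.0035,"dz":0.075,"wx":0,"wy":0,"wz":0},{"gripper":0.03,"dx":0.014,"dy":0.0035,"dz":0.08,"wx":0,"wy":0,"wz":0},{"gripper":0.03,"dx":0.014,"dy":0.0035,"dz":0.08,"wx":0,"wy":0,"wz":0},{"gripper":0.03,"dx":0.014,"dy":0.0035,"dz":0.08,"wx":0,"wy":0,"wz":0},{"gripper":0.03,"dx":0.014,"dy":0.0035,"dz":0.08,"wx":0,"wy":0,"wz":0}]' 25; python3 - <<'E'
from h import *
import cv2
go((.4865,.154,.0675),29.4,False)
im=manip.snapshot("side")[:,:,::-1]
cv2.imwrite("pics/s1.png",cv2.resize(im[140:230,235:355],None,fx=6,fy=6,interpolation=cv2.INTER_CUBIC))
E
```

```text
time: 5.1
eef_pos: [0.4882, 0.1515, 0.09]
tcp_rot: [1.585, 2.712, 0.001]
wrist_force: [-0.3, 0.3, -1.1]
width: 0.475
grasp_force: 25.0
t 5.1 d [ 0.003  -0.0003  0.0225] w [ 0.001  0.    -0.   ] pos [0.4882 0.1515 0.09  ] q7 0.29 F [-0.3  0.3 -1.1]
```

View pics/s1.png

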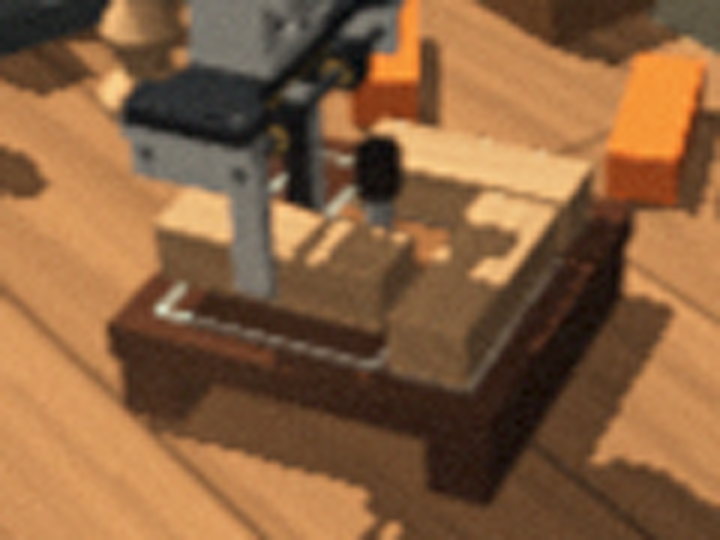

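The crop shows the held blank about 22 mm above outline 2. Its lower near edge runs from (158,262) to (385,330), and the outline's near corners are at (165,312) and (380,365). I'll check these against the model.

```bash
python3 - <<'E'
from h import *
c=lambda l:crop(l,235,140,6)
x=(.558,.165,np.radians(-150.6))
print("outline2 proj",(proj("side",pallet(x)[4:8])-[235,140])*6)
ca,sa=np.cos(x[2]),np.sin(x[2]);R=np.array([[ca,-sa],[sa,ca]])
for n,l,z in(("blank bottom",[(158,262),(385,330)],.0835),("top",[(160,232),(388,291),(412,234)],.1185),("outline",[(165,312),(380,365)],.06),("laid3 top",[(390,313),(470,345),(595,160)],.095)):
    P=[R.T@(back("side",u,z)[:2]-x[:2]) for u in c(l)];print(n,np.round(P,4).tolist())
E
```

```text
outline2 proj [[189.66677189 267.33507933]
 [148.7383061  311.0354709 ]
 [369.87732965 368.32762776]
 [405.86123598 321.36712141]]
blank bottom [[0.0759, -0.0925], [0.0848, 0.0446]]
top [[0.0957, -0.0767], [0.0982, 0.0532], [0.0468, 0.0431]]
outline [[0.0864, -0.0844], [0.0844, 0.041]]
laid3 top [[0.0849, 0.0477], [0.0943, 0.0955], [-0.0947, 0.0915]]
```

```bash
python3 -m pendant '[{"gripper":0.03,"dx":0.005,"dy":0,"dz":0,"wx":0,"wy":0,"wz":0},{"gripper":0.03,"dx":0.005,"dy":0,"dz":0.005,"wx":0,"wy":0,"wz":0},{"gripper":0.03,"dx":0.005,"dy":0,"dz":0.01,"wx":0,"wy":0,"wz":0},{"gripper":0.03,"dx":0.005,"dy":0,"dz":0.014,"wx":0,"wy":0,"wz":0},{"gripper":0.03,"dx":0.005,"dy":0,"dz":0.018,"wx":0,"wy":0,"wz":0},{"gripper":0.03,"dx":0.005,"dy":0,"dz":0.020,"wx":0,"wy":0,"wz":0},{"gripper":0.03,"dx":0.005,"dy":0,"dz":0.021,"wx":0,"wy":0,"wz":0},{"gripper":0.03,"dx":0.005,"dy":0,"dz":0.022,"wx":0,"wy":0,"wz":0},{"gripper":0.03,"dx":0.005,"dy":0,"dz":0.022,"wx":0,"wy":0,"wz":0},{"gripper":0.03,"dx":0.005,"dy":0,"dz":0.022,"wx":0,"wy":0,"wz":0}]' 25; python3 - <<'E'
from h import *
go((.4865,.154,.0675),29.4,False)
E
```

```text
time: 6.15
eef_pos: [0.4855, 0.1557, 0.0676]
tcp_rot: [1.585, 2.712, 0.0]
wrist_force: [0.8, -0.4, 0.1]
width: 0.475
grasp_force: 25.0
t 6.15 d [-0.002   0.      0.0001] w [ 0.  0. -0.] pos [0.4855 0.1557 0.0676] q7 0.29 F [ 0.8 -0.4  0.1]
```

```bash
python3 -m pendant '[{"gripper":0.03,"dx":0,"dy":0,"dz":0.001,"wx":0,"wy":0,"wz":0},{"gripper":0.06,"dx":0,"dy":0,"dz":0.001,"wx":0,"wy":0,"wz":0},{"gripper":0.06,"dx":0,"dy":0,"dz":0.001,"wx":0,"wy":0,"wz":0},{"gripper":0.06,"dx":0,"dy":0,"dz":0.001,"wx":0,"wy":0,"wz":0},{"gripper":0.06,"dx":0,"dy":0,"dz":-0.01,"wx":0,"wy":0,"wz":0},{"gripper":0.06,"dx":0,"dy":0,"dz":-0.03,"wx":0,"wy":0,"wz":0},{"gripper":0.06,"dx":0,"dy":0,"dz":-0.06,"wx":0,"wy":0,"wz":0},{"gripper":0.06,"dx":0,"dy":0,"dz":-0.10,"wx":0,"wy":0,"wz":0},{"gripper":0.06,"dx":0,"dy":0,"dz":-0.13,"wx":0,"wy":0,"wz":0},{"gripper":0.06,"dx":0,"dy":0,"dz":-0.13,"wx":0,"wy":0,"wz":0}]' 25; python3 - <<'E'
from h import *
go((.4567,-.2576,.12),14.8,False)
E
```

```text
time: 7.15
eef_pos: [0.4872, 0.1563, 0.202]
tcp_rot: [1.584, 2.709, 0.008]
wrist_force: [-0.0, 0.2, -1.0]
width: 0.634
grasp_force: 0.0
t 7.15 d [-0.3456 -0.2301  0.0806] w [ 0.006 -0.001  0.254] pos [0.4872 0.1563 0.202 ] q7 0.22 F [-0.   0.2 -1. ]
```

```bash
python3 -m pendant '[{"gripper":0.08,"dx":-0.346,"dy":-0.23,"dz":0.0,"wx":0,"wy":0,"wz":0.254},{"gripper":0.08,"dx":-0.346,"dy":-0.23,"dz":0.0,"wx":0,"wy":0,"wz":0.254},{"gripper":0.08,"dx":-0.346,"dy":-0.23,"dz":0.0,"wx":0,"wy":0,"wz":0.254},{"gripper":0.08,"dx":-0.346,"dy":-0.23,"dz":0.0,"wx":0,"wy":0,"wz":0.254},{"gripper":0.08,"dx":-0.346,"dy":-0.23,"dz":0.08,"wx":0,"wy":0,"wz":0.254},{"gripper":0.08,"dx":-0.346,"dy":-0.23,"dz":0.08,"wx":0,"wy":0,"wz":0.254},{"gripper":0.08,"dx":-0.346,"dy":-0.23,"dz":0.08,"wx":0,"wy":0,"wz":0.254},{"gripper":0.08,"dx":-0.346,"dy":-0.23,"dz":0.08,"wx":0,"wy":0,"wz":0.254},{"gripper":0.08,"dx":-0.346,"dy":-0.23,"dz":0.08,"wx":0,"wy":0,"wz":0.254},{"gripper":0.08,"dx":-0.346,"dy":-0.23,"dz":0.08,"wx":0,"wy":0,"wz":0.254}]' 25; python3 - <<'E'
from h import *
import cv2
go((.4567,-.2576,.007),14.8,False)
im=manip.snapshot("top")[:,:,::-1]
cv2.imwrite("pics/t1.png",cv2.resize(im[120:230,215:335],None,fx=5,fy=5,interpolation=cv2.INTER_CUBIC))
E
```

```text
time: 8.15
eef_pos: [0.4528, -0.2623, 0.1163]
tcp_rot: [-1.922, -2.484, 0.004]
wrist_force: [-0.1, 0.6, 1.2]
width: 0.852
grasp_force: 0.0
t 8.15 d [0.0036 0.0052 0.1093] w [-0.003  0.    -0.005] pos [ 0.4528 -0.2623  0.1163] q7 0.97 F [-0.1  0.6  1.2]
```

View pics/t1.png

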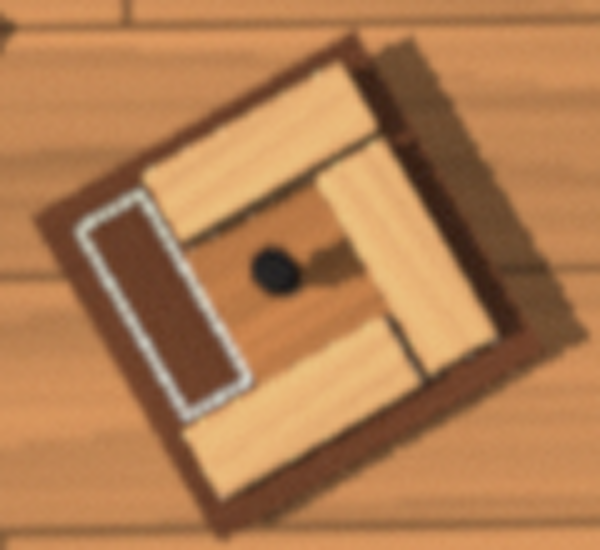

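Blank A fills outline 2, with top corners at (183,432), (388,318), (424,380) and (220,500). I'll compare it with the laid ones and descend on B at the same time.

```bash
python3 - <<'E'
from h import *
x=(.558,.165,np.radians(-150.6));ca,sa=np.cos(x[2]),np.sin(x[2]);R=np.array([[ca,-sa],[sa,ca]])
for n,l in(("b2",[(183,432),(388,318),(424,380),(220,500)]),("l4",[(143,177),(345,65),(380,132),(184,243)]),("l3",[(317,182),(380,137),(497,337),(432,375)])):
    print(n,np.round(R.T@(np.mean([back("top",u,.095)[:2] for u in crop(l,215,120,5)],0)-x[:2]),4))
E
python3 -m pendant '[{"gripper":0.08,"dx":0.0015,"dy":0.003,"dz":0.04,"wx":-0.003,"wy":0,"wz":-0.005},{"gripper":0.08,"dx":0.0015,"dy":0.003,"dz":0.07,"wx":-0.003,"wy":0,"wz":-0.005},{"gripper":0.08,"dx":0.0015,"dy":0.003,"dz":0.09,"wx":-0.003,"wy":0,"wz":-0.005},{"gripper":0.08,"dx":0.0015,"dy":0.003,"dz":0.1,"wx":-0.003,"wy":0,"wz":-0.005},{"gripper":0.08,"dx":0.0015,"dy":0.003,"dz":0.1,"wx":-0.003,"wy":0,"wz":-0.005},{"gripper":0.08,"dx":0.0015,"dy":0.003,"dz":0.1,"wx":-0.003,"wy":0,"wz":-0.005},{"gripper":0.08,"dx":0.0015,"dy":0.003,"dz":0.1,"wx":-0.003,"wy":0,"wz":-0.005},{"gripper":0.08,"dx":0.0015,"dy":0.003,"dz":0.1,"wx":-0.003,"wy":0,"wz":-0.005},{"gripper":0.08,"dx":0.0015,"dy":0.003,"dz":0.1,"wx":-0.003,"wy":0,"wz":-0.005},{"gripper":0.08,"dx":0.0015,"dy":0.003,"dz":0.1,"wx":-0.003,"wy":0,"wz":-0.005}]' 25
python3 - <<'E'
from h import *
go((.4567,-.2576,.007),14.8,False)
E
```

```text
b2 [ 0.0697 -0.0252]
l4 [-0.0664  0.0267]
l3 [0.0254 0.0671]
time: 9.2
eef_pos: [0.4575, -0.2564, 0.0178]
tcp_rot: [1.908, 2.493, 0.004]
wrist_force: [0.5, 0.4, 0.0]
width: 0.851
grasp_force: 0.0
t 9.2 d [-0.0009 -0.0011  0.0108] w [0.003 0.    0.006] pos [ 0.4575 -0.2564  0.0178] q7 1.07 F [0.5 0.4 0. ]
```

```bash

python3 -m pendant '[{"gripper":0.08,"dx":0,"dy":0,"dz":0.005,"wx":0,"wy":0,"wz":0.005},{"gripper":0.08,"dx":0,"dy":0,"dz":0.011,"wx":0,"wy":0,"wz":0.005},{"gripper":0.08,"dx":0,"dy":0,"dz":0.011,"wx":0,"wy":0,"wz":0.005},{"gripper":0.03,"dx":0,"dy":0,"dz":0.011,"wx":0,"wy":0,"wz":0.005},{"gripper":0.03,"dx":0,"dy":0,"dz":0.011,"wx":0,"wy":0,"wz":0.005},{"gripper":0.03,"dx":0,"dy":0,"dz":0.011,"wx":0,"wy":0,"wz":0.005},{"gripper":0.03,"dx":0,"dy":0,"dz":0.011,"wx":0,"wy":0,"wz":0.005},{"gripper":0.03,"dx":0,"dy":0,"dz":0.011,"wx":0,"wy":0,"wz":0.005},{"gripper":0.03,"dx":0,"dy":0,"dz":0.011,"wx":0,"wy":0,"wz":0.005},{"gripper":0.03,"dx":0,"dy":0,"dz":0.011,"wx":0,"wy":0,"wz":0.005}]' 25
python3 - <<'E'
from h import *
go((.45,-.2,.18),-23,False)
go((.5470,.2365,.18),-60.6,False)
E
```

```text
time: 10.2
eef_pos: [0.4575, -0.2564, 0.0066]
tcp_rot: [1.915, 2.488, 0.004]
wrist_force: [-0.3, -0.5, 1.9]
width: 0.475
grasp_force: 25.0
t 10.2 d [ 0.0564  0.0078 -0.1734] w [ 0.003 -0.001  0.66 ] pos [ 0.4575 -0.2564  0.0066] q7 1.08 F [-0.3 -0.5  1.9]
t 10.2 d [ 0.4535  0.2133 -0.1728] w [ 0.003 -0.002  1.317] pos [ 0.4575 -0.2564  0.0066] q7 1.08 F [-0.3 -0.5  1.9]
```

```bash

python3 -m pendant '[{"gripper":0.03,"dx":0,"dy":0,"dz":-0.04,"wx":0,"wy":0,"wz":0},{"gripper":0.03,"dx":0,"dy":0,"dz":-0.09,"wx":0,"wy":0,"wz":0.08},{"gripper":0.03,"dx":0.02,"dy":0.01,"dz":-0.14,"wx":0.003,"wy":0,"wz":0.2},{"gripper":0.03,"dx":0.06,"dy":0.028,"dz":-0.173,"wx":0.003,"wy":0,"wz":0.34},{"gripper":0.03,"dx":0.1,"dy":0.047,"dz":-0.173,"wx":0.003,"wy":0,"wz":0.48},{"gripper":0.03,"dx":0.14,"dy":0.066,"dz":-0.173,"wx":0.003,"wy":0,"wz":0.62},{"gripper":0.03,"dx":0.18,"dy":0.085,"dz":-0.173,"wx":0.003,"wy":0,"wz":0.75},{"gripper":0.03,"dx":0.22,"dy":0.104,"dz":-0.173,"wx":0.003,"wy":0,"wz":0.88},{"gripper":0.03,"dx":0.26,"dy":0.122,"dz":-0.173,"wx":0.003,"wy":0,"wz":1.0},{"gripper":0.03,"dx":0.3,"dy":0.141,"dz":-0.173,"wx":0.003,"wy":0,"wz":1.1}]' 25
python3 - <<'E'
from h import *
go((.5470,.2365,.18),-60.6,False)
E
```

```text
time: 11.2
eef_pos: [0.5129, 0.0512, 0.18]
tcp_rot: [-2.931, -1.125, -0.002]
wrist_force: [0.9, -0.1, -0.8]
width: 0.477
grasp_force: 25.0
t 11.2 d [ 0.1494 -0.1149  0.0003] w [-0.001 -0.001  0.22 ] pos [0.5129 0.0512 0.18  ] q7 -0.76 F [ 0.9 -0.1 -0.8]
```

```bash

python3 -m pendant '[{"gripper":0.03,"dx":0.03,"dy":-0.023,"dz":0,"wx":0,"wy":0,"wz":0.08},{"gripper":0.03,"dx":0.06,"dy":-0.046,"dz":0,"wx":0,"wy":0,"wz":0.15},{"gripper":0.03,"dx":0.09,"dy":-0.069,"dz":0,"wx":0,"wy":0,"wz":0.218},{"gripper":0.03,"dx":0.115,"dy":-0.0885,"dz":0,"wx":0,"wy":0,"wz":0.218},{"gripper":0.03,"dx":0.135,"dy":-0.104,"dz":0,"wx":0,"wy":0,"wz":0.218},{"gripper":0.03,"dx":0.135,"dy":-0.104,"dz":0.02,"wx":0,"wy":0,"wz":0.218},{"gripper":0.03,"dx":0.135,"dy":-0.104,"dz":0.04,"wx":0,"wy":0,"wz":0.218},{"gripper":0.03,"dx":0.135,"dy":-0.104,"dz":0.06,"wx":0,"wy":0,"wz":0.218},{"gripper":0.03,"dx":0.135,"dy":-0.104,"dz":0.07,"wx":0,"wy":0,"wz":0.218},{"gripper":0.03,"dx":0.135,"dy":-0.104,"dz":0.07,"wx":0,"wy":0,"wz":0.218}]' 25
python3 - <<'E'
from h import *
go((.5470,.2365,.0675),-60.6,False)
E
```

```text
time: 12.2
eef_pos: [0.5421, 0.2172, 0.1091]
tcp_rot: [-3.035, -0.809, 0.002]
wrist_force: [0.7, -0.3, -0.8]
width: 0.478
grasp_force: 25.0
t 12.2 d [ 0.0139 -0.0143  0.0416] w [-0.001  0.001  0.008] pos [0.5421 0.2172 0.1091] q7 -1.14 F [ 0.7 -0.3 -0.8]
```

```bash

python3 -m pendant '[{"gripper":0.03,"dx":0.007,"dy":-0.007,"dz":0,"wx":0,"wy":0,"wz":0.008},{"gripper":0.03,"dx":0.014,"dy":-0.013,"dz":0,"wx":0,"wy":0,"wz":0.008},{"gripper":0.03,"dx":0.014,"dy":-0.013,"dz":0,"wx":0,"wy":0,"wz":0.008},{"gripper":0.03,"dx":0.014,"dy":-0.013,"dz":0,"wx":0,"wy":0,"wz":0.008},{"gripper":0.03,"dx":0.014,"dy":-0.013,"dz":0,"wx":0,"wy":0,"wz":0.008},{"gripper":0.03,"dx":0.014,"dy":-0.013,"dz":0,"wx":0,"wy":0,"wz":0.008},{"gripper":0.03,"dx":0.014,"dy":-0.013,"dz":0,"wx":0,"wy":0,"wz":0.008},{"gripper":0.03,"dx":0.014,"dy":-0.013,"dz":0,"wx":0,"wy":0,"wz":0.008},{"gripper":0.03,"dx":0.014,"dy":-0.013,"dz":0,"wx":0,"wy":0,"wz":0.008},{"gripper":0.03,"dx":0.014,"dy":-0.013,"dz":0,"wx":0,"wy":0,"wz":0.008}]' 25
python3 - <<'E'
from h import *
go((.5470,.2365,.0675),-60.6,False)
E
```

```text
time: 13.2
eef_pos: [0.5484, 0.2357, 0.1102]
tcp_rot: [-3.037, -0.797, -0.001]
wrist_force: [-0.1, -0.1, -1.5]
width: 0.476
grasp_force: 25.0
t 13.2 d [-0.0009 -0.0014  0.0427] w [-0.001 -0.001 -0.   ] pos [0.5484 0.2357 0.1102] q7 -1.17 F [-0.1 -0.1 -1.5]
```

```bash

python3 -m pendant '[{"gripper":0.03,"dx":0,"dy":-0.0014,"dz":0.01,"wx":0,"wy":0,"wz":0},{"gripper":0.03,"dx":0,"dy":-0.0014,"dz":0.02,"wx":0,"wy":0,"wz":0},{"gripper":0.03,"dx":0,"dy":-0.0014,"dz":0.03,"wx":0,"wy":0,"wz":0},{"gripper":0.03,"dx":0,"dy":-0.0014,"dz":0.037,"wx":0,"wy":0,"wz":0},{"gripper":0.03,"dx":0,"dy":-0.0014,"dz":0.041,"wx":0,"wy":0,"wz":0},{"gripper":0.03,"dx":0,"dy":-0.0014,"dz":0.043,"wx":0,"wy":0,"wz":0},{"gripper":0.03,"dx":0,"dy":-0.0014,"dz":0.043,"wx":0,"wy":0,"wz":0},{"gripper":0.03,"dx":0,"dy":-0.0014,"dz":0.043,"wx":0,"wy":0,"wz":0},{"gripper":0.058,"dx":0,"dy":-0.0014,"dz":0.043,"wx":0,"wy":0,"wz":0},{"gripper":0.058,"dx":0,"dy":-0.0014,"dz":0.043,"wx":0,"wy":0,"wz":0}]' 25
python3 - <<'E'
from h import *
go((.5470,.2365,.2),-60.6,False)
E
```

```text
time: 14.2
eef_pos: [0.5479, 0.237, 0.0674]
tcp_rot: [-3.037, -0.797, -0.001]
wrist_force: [-0.7, 0.2, -0.9]
width: 0.598
grasp_force: 0.0
t 14.2 d [-9.000e-04 -1.000e-04 -1.326e-01] w [-0.001 -0.001 -0.   ] pos [0.5479 0.237  0.0674] q7 -1.14 F [-0.7  0.2 -0.9]
```

```bash

python3 -m pendant '[{"gripper":0.058,"dx":0,"dy":0,"dz":-0.01,"wx":0,"wy":0,"wz":0},{"gripper":0.058,"dx":0,"dy":0,"dz":-0.03,"wx":0,"wy":0,"wz":0},{"gripper":0.058,"dx":0,"dy":0,"dz":-0.06,"wx":0,"wy":0,"wz":0},{"gripper":0.058,"dx":0,"dy":0,"dz":-0.10,"wx":0,"wy":0,"wz":0},{"gripper":0.058,"dx":0,"dy":0,"dz":-0.14,"wx":0,"wy":0,"wz":0},{"gripper":0.058,"dx":-0.02,"dy":0.04,"dz":-0.14,"wx":0,"wy":0,"wz":0},{"gripper":0.058,"dx":-0.04,"dy":0.08,"dz":-0.14,"wx":0,"wy":0,"wz":0},{"gripper":0.058,"dx":-0.06,"dy":0.12,"dz":-0.14,"wx":0,"wy":0,"wz":0},{"gripper":0.058,"dx":-0.08,"dy":0.16,"dz":-0.14,"wx":0,"wy":0,"wz":0},{"gripper":0.058,"dx":-0.1,"dy":0.2,"dz":-0.14,"wx":0,"wy":0,"wz":0}]' 25
python3 -m pendant '[{"gripper":0.058,"dx":-0.02,"dy":0.04,"dz":0,"wx":0,"wy":0,"wz":0},{"gripper":0.058,"dx":-0.04,"dy":0.08,"dz":0,"wx":0,"wy":0,"wz":0},{"gripper":0.058,"dx":-0.06,"dy":0.12,"dz":0,"wx":0,"wy":0,"wz":0},{"gripper":0.058,"dx":-0.06,"dy":0.12,"dz":0,"wx":0,"wy":0,"wz":0},{"gripper":0.058,"dx":-0.06,"dy":0.12,"dz":0,"wx":0,"wy":0,"wz":0},{"gripper":0.058,"dx":-0.06,"dy":0.12,"dz":0,"wx":0,"wy":0,"wz":0},{"gripper":0.058,"dx":-0.06,"dy":0.12,"dz":0,"wx":0,"wy":0,"wz":0},{"gripper":0.058,"dx":-0.06,"dy":0.12,"dz":0,"wx":0,"wy":0,"wz":0},{"gripper":0.058,"dx":-0.06,"dy":0.12,"dz":0,"wx":0,"wy":0,"wz":0},{"gripper":0.058,"dx":-0.06,"dy":0.12,"dz":0,"wx":0,"wy":0,"wz":0}]' 25
python3 - <<'E'
from h import *
import cv2
im=manip.snapshot("top")[:,:,::-1];s=manip.snapshot("side")[:,:,::-1]
a=cv2.resize(im[125:225,218:328],None,fx=5,fy=5,interpolation=cv2.INTER_CUBIC)
cv2.imwrite("pics/t2.png",a)
cv2.imwrite("pics/s2.png",cv2.resize(s[140:230,240:360],None,fx=6,fy=6,interpolation=cv2.INTER_CUBIC))
E
```

```text
time: 15.2
eef_pos: [0.5586, 0.0116, 0.2078]
tcp_rot: [-3.037, -0.797, -0.002]
wrist_force: [0.5, 0.7, -0.5]
width: 0.617
grasp_force: 0.0
time: 16.2
eef_pos: [0.5654, -0.1202, 0.2067]
tcp_rot: [-3.037, -0.797, -0.001]
wrist_force: [-0.8, -0.8, -0.0]
width: 0.616
grasp_force: 0.0
```

View pics/t2.png

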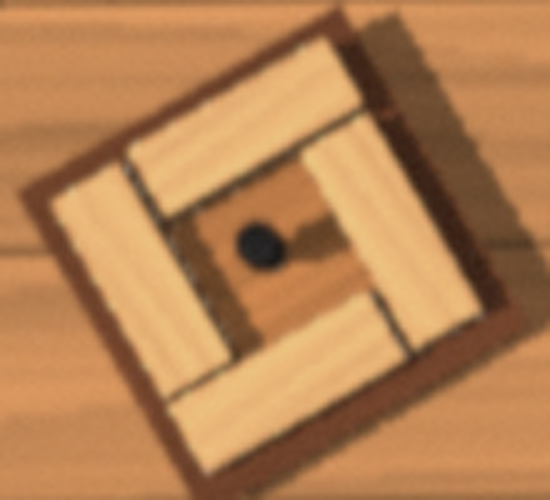

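View pics/s2.png

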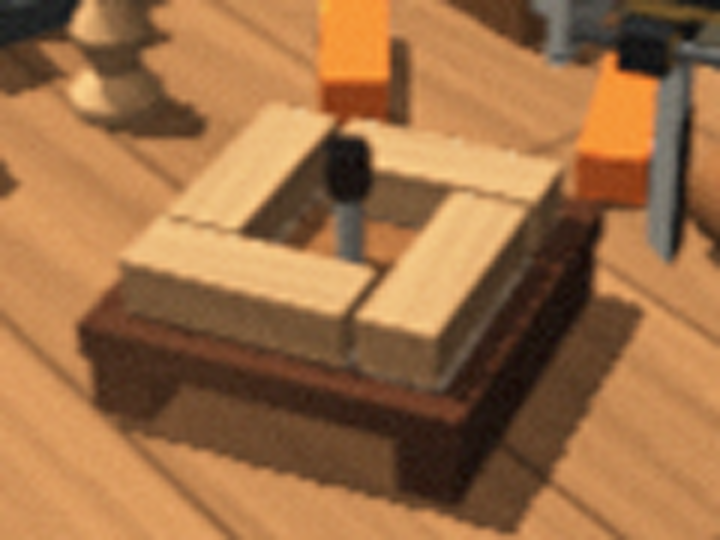

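Both blanks are down with even gaps. The left one's top corners are at (48,205), (120,160), (235,358) and (167,402). The knob is at (261,246) in the top crop and spans rows 135–205 around column 349 in the side crop. I'll use blob code for the knob centre.

```bash
python3 - <<'E'
from h import *
import cv2
x=(.558,.165,np.radians(-150.6));ca,sa=np.cos(x[2]),np.sin(x[2]);R=np.array([[ca,-sa],[sa,ca]])
for n,l in(("b1",[(48,205),(120,160),(235,358),(167,402)]),("b2",[(167,402),(374,290),(408,354),(205,475)]),("l4",[(130,150),(325,37),(363,103),(168,218)]),("l3",[(302,155),(365,110),(483,310),(416,355)])):
    U=[back("top",u,.095)[:2] for u in crop(l,218,125,5)]
    print(n,np.round(R.T@(np.mean(U,0)-x[:2]),4))
uv={}
for n,f,ox,oy,fc,c0 in(("top","t2",218,125,5,(261,246)),("side","s2",240,140,6,(349,168))):
    g=cv2.cvtColor(cv2.imread(f"pics/{f}.png"),cv2.COLOR_BGR2GRAY)
    m=(g<58).astype(np.uint8)
    _,lab,st,ce=cv2.connectedComponentsWithStats(m);k=lab[c0[1],c0[0]];print(n,st[k],ce[k]);b=st[k]
    uv[n]=crop([(b[0]+b[2]/2-.5,b[1]+b[3]/2-.5)],ox,oy,fc)[0]
a=np.linspace(0,2*np.pi,40)
def bb(n,p,zc):
    P=np.vstack([np.c_[p[0]+.013*np.cos(a),p[1]+.013*np.sin(a),np.full(40,zc+h)] for h in(-.015,.015)])
    q=proj(n,P);return (q.min(0)+q.max(0))/2
r=least_squares(lambda v:bb("top",v,.12)-uv["top"],[.558,.165]);print("top-only",r.x)
r=least_squares(lambda v:np.r_[bb("top",v[:2],v[2])-uv["top"],bb("side",v[:2],v[2])-uv["side"]],[.558,.165,.12]);print("both",r.x,r.fun)
r=least_squares(lambda v:bb("side",v,.12)-uv["side"],[.558,.165]);print("side-only",r.x)
E
```

```text
b1 [-0.0216 -0.0679]
b2 [ 0.0685 -0.0246]
l4 [-0.068   0.0266]
l3 [0.0253 0.0672]
top [ 239  225   48   43 1507] [261.99867286 246.93563371]
side [ 321  135   52   70 2866] [345.39392882 169.72679693]
top-only [0.55905752 0.16386423]
both [0.55892681 0.16383217 0.12061915] [-0.01336284  0.02091234  0.02877311 -0.00205184]
side-only [0.55942287 0.1647068 ]
```

```bash
python3 - <<'E'
from h import *
go((.559,.164,.19),-60.6,False)
E
```

```text
t 16.3 d [ 0.1341 -0.2509  0.017 ] w [-0.001 -0.001  0.   ] pos [ 0.5654 -0.1204  0.2066] q7 -0.6 F [ 0.5 -0.5  0.6]
```

```bash

python3 -m pendant '[{"gripper":0.058,"dx":0.018,"dy":-0.033,"dz":0,"wx":-0.001,"wy":-0.001,"wz":0},{"gripper":0.058,"dx":0.036,"dy":-0.067,"dz":0,"wx":-0.001,"wy":-0.001,"wz":0},{"gripper":0.058,"dx":0.056,"dy":-0.105,"dz":0,"wx":-0.001,"wy":-0.001,"wz":0},{"gripper":0.058,"dx":0.076,"dy":-0.142,"dz":0.005,"wx":-0.001,"wy":-0.001,"wz":0},{"gripper":0.058,"dx":0.096,"dy":-0.18,"dz":0.01,"wx":-0.001,"wy":-0.001,"wz":0},{"gripper":0.058,"dx":0.116,"dy":-0.217,"dz":0.017,"wx":-0.001,"wy":-0.001,"wz":0},{"gripper":0.058,"dx":0.13,"dy":-0.243,"dz":0.017,"wx":-0.001,"wy":-0.001,"wz":0},{"gripper":0.058,"dx":0.134,"dy":-0.251,"dz":0.017,"wx":-0.001,"wy":-0.001,"wz":0},{"gripper":0.058,"dx":0.134,"dy":-0.251,"dz":0.017,"wx":-0.001,"wy":-0.001,"wz":0},{"gripper":0.058,"dx":0.134,"dy":-0.251,"dz":0.017,"wx":-0.001,"wy":-0.001,"wz":0}]' 12
python3 - <<'E'
from h import *
go((.559,.164,.103),-60.6,False)
E
```

```text
time: 17.3
eef_pos: [0.5591, 0.1625, 0.1902]
tcp_rot: [3.039, 0.795, -0.0]
wrist_force: [-0.4, -0.7, -0.5]
width: 0.618
grasp_force: 0.0
t 17.3 d [ 0.0007 -0.0014  0.0872] w [ 0.     0.    -0.001] pos [0.5591 0.1625 0.1902] q7 -1.11 F [-0.4 -0.7 -0.5]
```

Descend, and settle before gripping.

```bash

python3 -m pendant '[{"gripper":0.058,"dx":0.0003,"dy":-0.0004,"dz":0.01,"wx":0,"wy":0,"wz":0},{"gripper":0.058,"dx":0.0003,"dy":-0.0004,"dz":0.025,"wx":0,"wy":0,"wz":0},{"gripper":0.058,"dx":0.0003,"dy":-0.0004,"dz":0.04,"wx":0,"wy":0,"wz":0},{"gripper":0.058,"dx":0.0003,"dy":-0.0004,"dz":0.055,"wx":0,"wy":0,"wz":0},{"gripper":0.058,"dx":0.0003,"dy":-0.0004,"dz":0.068,"wx":0,"wy":0,"wz":0},{"gripper":0.058,"dx":0.0003,"dy":-0.0004,"dz":0.078,"wx":0,"wy":0,"wz":0},{"gripper":0.058,"dx":0.0003,"dy":-0.0004,"dz":0.084,"wx":0,"wy":0,"wz":0},{"gripper":0.058,"dx":0.0003,"dy":-0.0004,"dz":0.087,"wx":0,"wy":0,"wz":0},{"gripper":0.058,"dx":0.0003,"dy":-0.0004,"dz":0.087,"wx":0,"wy":0,"wz":0},{"gripper":0.058,"dx":0.0003,"dy":-0.0004,"dz":0.087,"wx":0,"wy":0,"wz":0}]' 12
python3 - <<'E'
from h import *
go((.559,.164,.103),-60.6,False)
E
```

```text
time: 18.3
eef_pos: [0.5592, 0.1645, 0.1035]
tcp_rot: [-3.038, -0.797, -0.001]
wrist_force: [0.8, -0.6, 0.6]
width: 0.618
grasp_force: 0.0
t 18.3 d [-0.0005  0.0003  0.0005] w [-0.    -0.001 -0.   ] pos [0.5592 0.1645 0.1035] q7 -1.04 F [ 0.8 -0.6  0.6]
```

```bash

python3 -m pendant '[{"gripper":0.045,"dx":-0.0003,"dy":0.0002,"dz":0,"wx":0,"wy":0,"wz":0},{"gripper":0.036,"dx":-0.0003,"dy":0.0002,"dz":0,"wx":0,"wy":0,"wz":0},{"gripper":0.032,"dx":-0.0003,"dy":0.0002,"dz":0,"wx":0,"wy":0,"wz":0},{"gripper":0.029,"dx":-0.0003,"dy":0.0002,"dz":0,"wx":0,"wy":0,"wz":0},{"gripper":0.026,"dx":-0.0003,"dy":0.0002,"dz":0,"wx":0,"wy":0,"wz":0},{"gripper":0.02,"dx":-0.0003,"dy":0.0002,"dz":0,"wx":0,"wy":0,"wz":0},{"gripper":0.015,"dx":-0.0003,"dy":0.0002,"dz":0,"wx":0,"wy":0,"wz":0},{"gripper":0.015,"dx":-0.0003,"dy":0.0002,"dz":0,"wx":0,"wy":0,"wz":0},{"gripper":0.015,"dx":-0.0003,"dy":0.0002,"dz":0,"wx":0,"wy":0,"wz":0},{"gripper":0.015,"dx":-0.0003,"dy":0.0002,"dz":0,"wx":0,"wy":0,"wz":0}]' 12
python3 - <<'E'
from h import *
go((.559,.164,.103),-60.6,False)
E
```

```text
time: 19.3
eef_pos: [0.5588, 0.1641, 0.1031]
tcp_rot: [-3.039, -0.797, 0.0]
wrist_force: [-0.4, 0.0, 0.9]
width: 0.275
grasp_force: 12.0
t 19.3 d [0.0001 0.0002 0.0001] w [-0.  0. -0.] pos [0.5588 0.1641 0.1031] q7 -1.04 F [-0.4  0.   0.9]
```

```bash

python3 -m pendant '[{"gripper":0.015,"dx":0,"dy":0,"dz":-0.001,"wx":0,"wy":0,"wz":0},{"gripper":0.015,"dx":0,"dy":0,"dz":-0.003,"wx":0,"wy":0,"wz":0},{"gripper":0.015,"dx":0,"dy":0,"dz":-0.005,"wx":0,"wy":0,"wz":0},{"gripper":0.015,"dx":0,"dy":0,"dz":-0.007,"wx":0,"wy":0,"wz":0},{"gripper":0.015,"dx":0,"dy":0,"dz":-0.009,"wx":0,"wy":0,"wz":0},{"gripper":0.015,"dx":0,"dy":0,"dz":-0.011,"wx":0,"wy":0,"wz":0},{"gripper":0.015,"dx":0,"dy":0,"dz":-0.013,"wx":0,"wy":0,"wz":0},{"gripper":0.015,"dx":0,"dy":0,"dz":-0.015,"wx":0,"wy":0,"wz":0},{"gripper":0.015,"dx":0,"dy":0,"dz":-0.015,"wx":0,"wy":0,"wz":0},{"gripper":0.015,"dx":0,"dy":0,"dz":-0.015,"wx":0,"wy":0,"wz":0}]' 12
python3 - <<'E'
from h import *
go((.559,.164,.135),-60.6,False)
E
```

```text
time: 20.3
eef_pos: [0.5588, 0.1641, 0.118]
tcp_rot: [-3.039, -0.797, 0.0]
wrist_force: [-0.3, -0.2, -2.1]
width: 0.273
grasp_force: 12.0
t 20.3 d [ 0.0001  0.0002 -0.017 ] w [-0.  0. -0.] pos [0.5588 0.1641 0.118 ] q7 -1.05 F [-0.3 -0.2 -2.1]
```

The pin is hanging freely: weight shows at the wrist and there's almost no side force. I'll raise it another 17 mm.

```bash

python3 -m pendant '[{"gripper":0.015,"dx":0,"dy":0,"dz":-0.001,"wx":0,"wy":0,"wz":0},{"gripper":0.015,"dx":0,"dy":0,"dz":-0.003,"wx":0,"wy":0,"wz":0},{"gripper":0.015,"dx":0,"dy":0,"dz":-0.006,"wx":0,"wy":0,"wz":0},{"gripper":0.015,"dx":0,"dy":0,"dz":-0.009,"wx":0,"wy":0,"wz":0},{"gripper":0.015,"dx":0,"dy":0,"dz":-0.012,"wx":0,"wy":0,"wz":0},{"gripper":0.015,"dx":0,"dy":0,"dz":-0.015,"wx":0,"wy":0,"wz":0},{"gripper":0.015,"dx":0,"dy":0,"dz":-0.017,"wx":0,"wy":0,"wz":0},{"gripper":0.015,"dx":0,"dy":0,"dz":-0.017,"wx":0,"wy":0,"wz":0},{"gripper":0.015,"dx":0,"dy":0,"dz":-0.017,"wx":0,"wy":0,"wz":0},{"gripper":0.015,"dx":0,"dy":0,"dz":-0.017,"wx":0,"wy":0,"wz":0}]' 12
python3 - <<'E'
from h import *
import cv2
go((.559,.164,.135),-60.6,False)
s=manip.snapshot("side")[:,:,::-1]
cv2.imwrite("pics/s3.png",cv2.resize(s[140:230,240:360],None,fx=6,fy=6,interpolation=cv2.INTER_CUBIC))
E
```

```text
time: 21.3
eef_pos: [0.5587, 0.1641, 0.1349]
tcp_rot: [-3.039, -0.797, 0.001]
wrist_force: [0.8, -0.6, -3.7]
width: 0.271
grasp_force: 12.0
t 21.3 d [ 0.0002  0.0002 -0.0001] w [-0.  0. -0.] pos [0.5587 0.1641 0.1349] q7 -1.07 F [ 0.8 -0.6 -3.7]
```

View pics/s3.png

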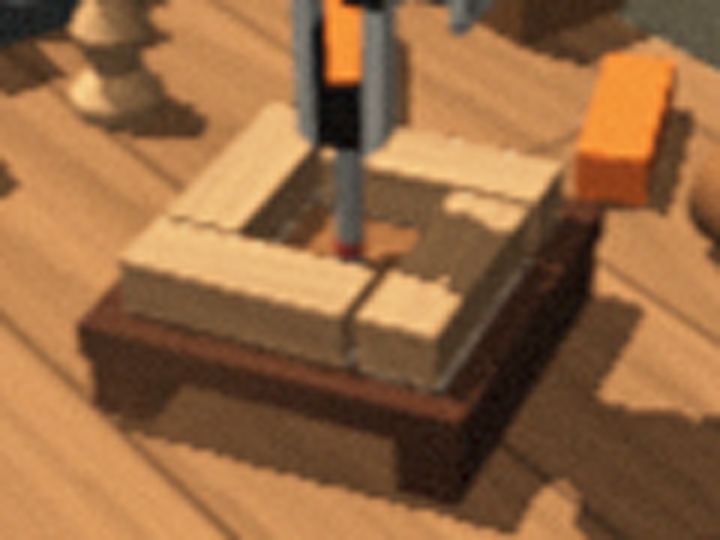

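The pin is raised, with its red band at (348,240–256) just above the blank's inner edge. I'll check this against the projected heights.

```bash
python3 - <<'E'
from h import *
for z in(.06,.068,.076,.137): print(z,(proj("side",[.559-.0045,.164-.0066,z])[0]-[240,140]+.5)*6-.5)
import cv2
b=cv2.imread("pics/s3.png").astype(int);c=b[225:275:3,348];print(c.tolist())
E
```

```text
0.06 [349.78227112 271.55032772]
0.068 [349.44371023 259.41557988]
0.076 [349.10244951 247.18406471]
0.137 [346.40804506 150.61083602]
[[80, 88, 90], [80, 86, 90], [80, 86, 91], [83, 90, 92], [81, 88, 93], [73, 81, 95], [60, 67, 98], [46, 51, 101], [36, 37, 101], [29, 31, 96], [34, 40, 95], [46, 55, 93], [71, 92, 122], [99, 140, 181], [122, 181, 233], [126, 191, 242], [125, 189, 237]]
```

```bash
python3 -c "
from bench import manip
print(manip.sign_off())"
```

```text
the job is handed in; nothing more can be done
None
```

The job is handed in: both blanks lie in their outlines (one sits about 4 mm lengthways off centre, within the 10 mm limit), and the pin is held upright, raised about 32 mm so the lower edge of its red band is about 8 mm above the deck; the hand-in returned no verdict.

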